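Finish the film-tin still life and hold the release at half-press

TASK

Finish the little still life in front of the camera: lay the yellow-lidded film tin lengthwise in the gap on top of the two black-lidded tins in the wooden cradle, setting it down rather than dropping it, and let go of it. Then press the red palm release about half-way down, just until the green part of its stem has gone in, never all the way (that would fire the shutter), and finish while still holding it there. Leave the pyramid standing and the things on the riser where they are.

Things in the scene. Friction and masses are not known exactly. Their poses are not given: they have to be found in the camera images.
- tin_y_center (a point): Centre of the yellow-lidded film tin: loose aluminium cylinder, 32 mm diameter, 52 mm long over its flat ends, about 35 g. Lies on its side in the groove on the riser's lowest step, centre 46 mm above the ledge, parallel to the riser's y. y axis: along the cylinder, lid at +y (either way round will do). Can be pinched by its two flat ends from straight above; the step is clear beyond them.
- tin_a_center (a point): Centre of one of the two black-lidded film tins of the lower layer, on the cradle's -x side; same size as the yellow-lidded one (32 mm diameter, 52 mm long), loose, y axis along the cylinder; its centre is about 26 mm above the ledge.
- tin_b_center (a point): Centre of the other black-lidded film tin, on the cradle's +x side, lying parallel beside the first.
- cradle: Low wooden cradle fixed to the ledge, 96 (x) by 88 (y) mm; origin: centre of its underside. The black-lidded tins lie in it along y, centres at x = +/-17 (1 mm play), y = 0 (1.5 mm play), z = 26 mm. Side rails at x = +/-37 mm reach z = 24 mm, end strips at y = +/-30.5 mm reach 18 mm. A tin saddled in the gap has its centre at x = 0, y = 0, z about 53 mm, axis along y.
- riser: Wooden riser fixed to the ledge, 280 mm wide (y), three steps rising away from the robot (to its +x): tops at 30, 60, 90 mm, spanning x = -120 to -30, -30 to 45, 45 to 125 mm. Origin: centre of its underside. The groove for the yellow-lidded tin runs along y at x = -80 mm on the lowest step, between ribs 4 mm high at x = -93.5 and -66.5 mm.
- plunger_top (a point): Centre of the top face of the red palm button (50 mm diameter disc, 7 mm thick) of the release, a grey box 90 x 90 x 42 mm fixed to the ledge. Untouched, the top face is 72 mm above the ledge; it moves straight down with the plunger. z points up.
- plunger (a joint): Travel of the red palm button, m: 0 untouched, 0.018 fully down (shutter fires). Half-press is 0.009: the green lower half of its white-and-green stem has just sunk into the box. Spring-loaded: starts to move at about 2.5 N, needs about 6.5 N at half-press and 10.5 N fully down; comes back up when let go.
- camera_tripod: Black camera on a squat table tripod, fixed to the ledge, its lens looking along its -x towards the cradle; 125 mm wide (y), 161 mm tall, from x = -46 to +101 mm. Origin: on the ledge.
- lens: Black prime lens standing on the top step of the riser, 66 mm diameter, 58 mm tall, loose; origin at the centre of its underside. Leave alone.
- blower: Blue blower standing on the top step of the riser, 54 mm diameter, 105 mm tall with its nozzle up, loose; origin at the centre of its underside. Leave alone.
- filter_a: White plastic filter case with an amber filter, 66 x 66 x 12 mm, lying loose on the middle step; origin at the centre of its underside. Leave alone.
- filter_b: Grey plastic filter case with a green filter, 66 x 66 x 12 mm, lying loose on the middle step; origin at the centre of its underside. Leave alone.

How it is judged:
By the outcome, as a careful person would: the job done as asked, in the order asked, and still so for the second after the job is handed in, while the arm keeps its last pose, push and grip.
It also fails if it takes over 48 s, if anything falls off the work surface, if the arm or the gripper's body presses on something with over 40 N, if the wrist force passes 120 N, or if a joint passes its speed limit or range.

ROBOT

A 6-joint arm with a two-finger parallel gripper is mounted at the origin on the work surface. World frame = base frame: x ahead of the robot, y to its left, z up, the work surface at z = 0. Lengths are in m, angles in rad, forces in N, time in s.
With the tool pointing down it reaches from about 0.35 to 0.85 m from the base axis. Payload 8.1 kg.
Tool frame: the origin (TCP) lies where the fingers leave the gripper's body, on its centre line; the fingertips stand 84 mm ahead of it and the grasp point (between the pads) lies 65 mm ahead of it (robot.tcp_to_tips is the distance from the TCP to the fingertips, in m); z points along the fingers, y is the line along which they close (so a half turn about z gives the same grasp; the last joint's range is limited). The gripper opens to 93 mm and grips with 3 to 60 N. Pads are 15 mm wide; open, the fingers measure 128 mm over their backs; the gripper's body (75 mm by 188 mm) begins 65 mm behind the grasp point.
Start: joints at [-1.356, 0.13, 1.488, -0, 1.523, -0.085], TCP at [0.177, -0.573, 0.303] pointing down, gripper open.
Joint ranges: [-2.96, 2.96], [-0.89, 2.26], [0.02, 2.5], [-1.34, 4.48], [0, 2.73], [-2.66, 2.66]. Speed limits (rad/s): [2.39, 2.39, 2.79, 3.14, 3.14, 3.14].

INTERFACE

Orientations are given as a rotation vector (axis times angle).
In Python, from cell import robot gives the robot as it stands.
- The arm moves only by the tool play_rows, never from a script. Its argument "rows" is text: rows parted by semicolons, each of 7 numbers parted by spaces: the shift along the tool's x, y, z in units of 0.5 m (1.0 is 0.5 m), then the turn, a rotation vector about the tool's x, y, z in units of 90 degrees (1.0 is 90 degrees), then the opening, from 0 (shut) to 1 (fully open). A call has 1 to 12 rows; each row is the pose to reach, as a shift and turn from the pose commanded when the call began, along the tool's axes at that moment; what a row does not reach only later rows make up. A row lasts 1/10 s, in which the tool goes at most 50 mm and 8.59 degrees, less where a joint would pass 70% of its speed; a pose out of reach is approached as far as the arm can. A call with a number of a shift or a turn outside -1 to 1 is refused whole. A call with a gripper value outside its range is refused whole. The fingers move at their own pace and stop on an object; "squeeze" is the grip in N (left out, the last holds). Time passes only in rows, so rows that repeat a pose let the fingers close. It gives the time, the measured TCP pose, the force, the opening and the grip force at its end, in the units of the state.
- robot.state(): the state, without advancing time (a new reading comes with each control period).
- robot.read_camera(name): name is "scene" or "side" or "wrist"; returns a dict with "pixels" (480x640x3 uint8, blue, green, red), "range_z" (480x640 float32, m along the optical axis (not along the pixel's ray), 0 where there is no reading), "fx", "fy", "cx", "cy" (pixels), "xyz" and "orientation" of the camera in the world. Camera axes: x right, y down, z forward; pixel columns grow to the right and rows downward; lengths in m; the calibration is good to about 2 mm. A picture is of the moment at which its call begins.
- robot.hand_in(): hands the job in; it is judged then, once.
The state is a dict: "time": time; "joints": joint angles; "qd": joint speeds; "tau": joint torques, N m; "tcp_pos": TCP position; "tool_rot": TCP orientation; "ft_force": force on the tool from outside, world axes, zero at the start; "torque": the same for the moment, N m; "gripper_width": opening from 0.0 (shut) to 1.0 (fully open); "grasp_force": force on a finger pad.
Only numpy, scipy, OpenCV 4.12 (cv2) and the standard library are available. Lean on these libraries where they do the work, as an engineer would, in place of code of your own. Each camera call takes 0.05 s, during which the arm holds its last target. There are 200 camera calls.

## Working session

There is one attempt and no reset: what is moved stays moved. The work goes in short steps, Python scripts to look and compute and a tool call to move; the robot and the scene stay as the last step left them, time stands still between calls to the robot, and variables do not carry over. Pictures are saved under pics/ and viewed, at most 10 in all, crops included, and the job is handed in when it is done.

Besides the shell and the picture viewer there is one more tool, called after ">>>" in YAML: its name, and indented under it one key for each argument. play_rows: Moves the arm, as the interface text tells. Its arguments: {"type":"object","properties":{"rows":{"type":"string"},"squeeze":{"type":"number"}},"required":["rows"]}

```bash
mkdir -p pics; ls; cat > h.py <<'E'
import numpy as np, cv2
from scipy.spatial.transform import Rotation as R
from cell import robot
def cam(n):
    c=robot.read_camera(n); o=np.array(c["orientation"],float)
    c["R"]=R.from_rotvec(o).as_matrix() if o.size==3 else (o.reshape(3,3) if o.size==9 else R.from_quat(o).as_matrix())
    z=c["range_z"]; v,u=np.mgrid[:480,:640]
    p=np.stack([(u-c["cx"])/c["fx"]*z,(v-c["cy"])/c["fy"]*z,z],-1)
    c["P"]=p@c["R"].T+np.array(c["xyz"]); c["P"][z==0]=np.nan
    return c
def save(c,n): cv2.imwrite(f"pics/{n}.png",c["pixels"])
E
python3 - <<'E'
from h import *
for n in("scene","side"):
    c=cam(n); save(c,n+"0"); print(n,c["xyz"],c["orientation"],c["fx"]); np.savez(n+"0.npz",P=c["P"],px=c["pixels"],R=c["R"],t=c["xyz"],f=[c["fx"],c["fy"],c["cx"],c["cy"]])
print(robot.state())
E
```

```text
pics
scene [1.07351801 0.41082771 0.99055839] [-1.14350472 -2.57654693  0.75852474] 533.7506779896208
side [ 0.5672541  -0.63131084  0.71548278] [-2.35525443  0.11947554 -0.03905875] 441.1611979325993
{'time': 0.1, 'joints': array([-1.35641936e+00,  1.31113589e-01,  1.48918762e+00, -2.14926402e-07,
        1.52298346e+00, -8.53993694e-02]), 'qd': array([ 0.00026923, -0.00162543,  0.00021396, -0.00085663, -0.00219196,
       -0.00067258]), 'tau': array([ 4.42549454e-04, -5.61340964e+01, -4.93097234e+01,  7.69537711e-02,
        2.91451329e-02, -6.12144345e-05]), 'tcp_pos': array([ 0.17712502, -0.57286492,  0.30176606]), 'tool_rot': array([-3.10469888e+00, -4.68874233e-01,  1.71524339e-04]), 'ft_force': array([-0.29289625,  0.04753467,  0.14736234]), 'torque': array([-0.06031388,  0.00526847, -0.01007621]), 'grasp_force': 0.0, 'gripper_width': 0.9996853941002738}
```

View pics/scene0.png

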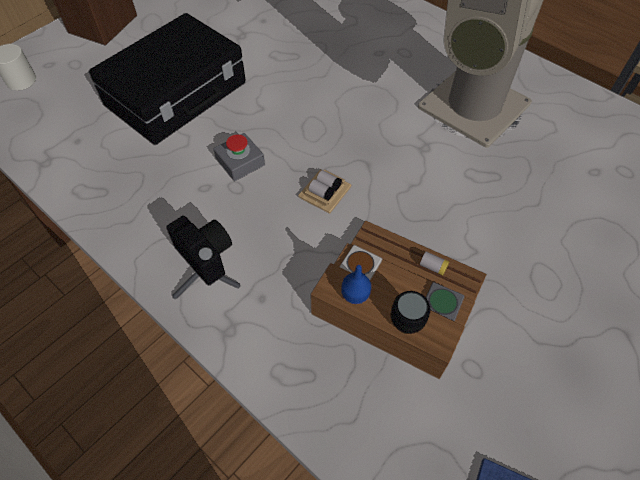

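View pics/side0.png

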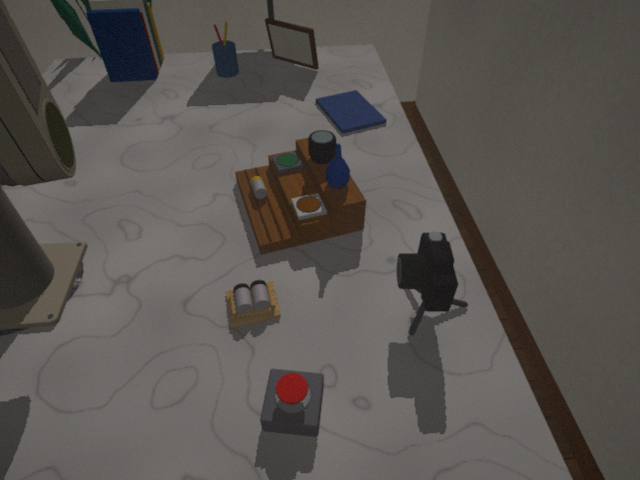

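The scene view shows the yellow tin at about (435,263), the cradle tins at (325,184) and the button at (237,144). In the side view they're at (259,187), (252,297) and (292,388). Next I'll measure them with depth and masks.

```bash
python3 - <<'E'
from h import *
def axis(q):
    xy=q[:,:2].astype(np.float32); r=cv2.minAreaRect(xy); return r
for n,b in(("scene",dict(y=(400,240,470,285),c=(290,160,360,215),r=(215,125,265,165))),("side",dict(y=(240,165,280,205),c=(215,270,290,330),r=(265,365,320,415)))):
    d=np.load(n+"0.npz"); P=d["P"]; hsv=cv2.cvtColor(d["px"],cv2.COLOR_BGR2HSV).astype(int); H,S,V=hsv[...,0],hsv[...,1],hsv[...,2]
    def sub(k,m):
        x0,y0,x1,y1=b[k]; M=np.zeros((480,640),bool); M[y0:y1,x0:x1]=1
        M&=m&np.isfinite(P[...,2]); return P[M]
    print(n)
    fl=P[300:460,20:200].reshape(-1,3) if n=="side" else P[200:300,20:130].reshape(-1,3)
    print(" surf z",np.nanmedian(fl[:,2]))
    z=P[...,2]
    q=sub("r",(S>150)&((H<8)|(H>172))&(V>90)&(z>.05)); 
    print(" red",len(q),np.median(q[:,2]),np.percentile(q[:,2],[5,95]));t=q[abs(q[:,2]-.072)<.006];print("  circ",cv2.minEnclosingCircle(t[:,:2].astype(np.float32)),t.mean(0))
    q=sub("y",(z>.045)&(z<.075)); print(" ytin",len(q),axis(q),q.mean(0),np.percentile(q[:,2],98))
    q=sub("y",(S>120)&(H>20)&(H<35)&(V>100)); print(" lid",len(q),q.mean(0))
    q=sub("y",(S<60)&(z>.045)&(z<.075)); print(" body",len(q),q.mean(0),axis(q))
    q=sub("c",(z>.030)&(z<.055)); print(" tins",len(q),axis(q),q.mean(0),np.percentile(q[:,2],98))
    q=sub("c",(z>.006)&(z<.06)); print(" cradle",len(q),axis(q))
    for lo,hi in((.028,.034),(.058,.064),(.088,.094)):
        M=(z>lo)&(z<hi)&(P[...,0]>.4)&(S>60)&(H<20)&(P[...,1]>-.2); q=P[M]; print(" step",lo,len(q),axis(q))
E
```

```text
scene
 surf z -0.7398683922372038
 red 263 0.07109148647444263 [0.06789119 0.07413193]
  circ ((0.5516042709350586, -0.31391817331314087), 0.02561964839696884) [ 0.55334135 -0.3139615   0.07107231]
 ytin 698 ((0.5360523462295532, 0.20761016011238098), (0.10061763972043991, 0.08056742697954178), 14.751321792602539) [0.53315159 0.21011647 0.0576284 ] 0.06429269421061698
 lid 78 [0.49785823 0.23502098 0.05336011]
 body 298 [0.5065765  0.21089882 0.0567255 ] ((0.5231242179870605, 0.21777132153511047), (0.08135055005550385, 0.04328394681215286), 24.061256408691406)
 tins 472 ((0.4838142991065979, -0.09899818897247314), (0.06533114612102509, 0.05246265232563019), 9.134600639343262) [ 0.4870028  -0.09745777  0.03741377] 0.04302818275504174
 cradle 1233 ((0.4847713112831116, -0.09971514344215393), (0.09855011105537415, 0.08962230384349823), 9.074600219726562)
 step 0.028 2555 ((0.589836835861206, 0.11957260221242905), (0.2920285761356354, 0.4741973876953125), 1.3504358530044556)
 step 0.058 1350 ((0.6314142942428589, 0.20662426948547363), (0.15578044950962067, 0.2788473963737488), 12.8843774
[... 660 characters left out ...]
4237138107419014), 35.33748245239258)
 tins 718 ((0.47936108708381653, -0.09776458144187927), (0.06291162222623825, 0.05396218225359917), 9.591243743896484) [ 0.47927957 -0.10044953  0.03791268] 0.04264408460916996
 cradle 1870 ((0.4790477454662323, -0.0980398952960968), (0.09592733532190323, 0.08993873745203018), 8.971879959106445)
 step 0.028 2551 ((0.5787568688392639, 0.4611703157424927), (0.2897280752658844, 1.155534029006958), 1.1902432441711426)
 step 0.058 1232 ((0.5926288366317749, 0.5488646030426025), (0.24097080528736115, 0.9871916174888611), 2.3626387119293213)
 step 0.088 1143 ((0.6709549427032471, 0.4151245355606079), (0.16809724271297455, 1.2542508840560913), 6.886242389678955)
```

>>> play_rows:
  rows: "0.735 -0.547 0 0 0 0 1;0.735 -0.547 0 0 0 0 1;0.735 -0.547 0 0 0 0 1;0.735 -0.547 0 0 0 0 1;0.735 -0.547 0 0 0 0 1;0.735 -0.547 0 0 0 0 1;0.735 -0.547 0 0 0 0 1;0.735 -0.547 0 0 0 0 1;0.735 -0.547 0 0 0 0 1;0.735 -0.547 0 0 0 0 1;0.735 -0.547 0 0 0 0 1;0.735 -0.547 0 0 0 0 1"

```text
time: 1.3
tcp_pos: [0.4471, -0.204, 0.3024]
tool_rot: [3.106, 0.469, -0.001]
ft_force: [-0.1, 0.1, 0.5]
gripper_width: 1.001
grasp_force: 0.0
```

```bash
cat >> h.py <<'E'
def go(x,y,z,yaw=None):
    "tool-axis units from here to TCP (x,y,z), tool x at yaw (deg) pointing down"
    s=robot.state(); M=R.from_rotvec(s["tool_rot"])
    d=M.inv().apply(np.array([x,y,z])-s["tcp_pos"])/.5
    t=np.zeros(3)
    if yaw is not None:
        a=np.radians(yaw); T=R.from_matrix([[np.cos(a),np.sin(a),0],[np.sin(a),-np.cos(a),0],[0,0,-1]])
        t=(M.inv()*T).as_rotvec()/(np.pi/2)
    print("t",round(s["time"],2),"tcp",s["tcp_pos"].round(4),"F",s["ft_force"].round(1),"w",round(s["gripper_width"],3),"go",d.round(4),t.round(4))
E
python3 - <<'E'
from h import *
go(.49,.19,.30,17.2); c=cam("wrist"); save(c,"w0"); print(c["xyz"],c["R"].round(2).tolist(),c["fx"])
E
```

```text
t 1.3 tcp [ 0.4471 -0.204   0.3024] F [-0.1  0.1  0.5] w 1.001 go [ 0.3149 -0.7274  0.0046] [-0.0001  0.0006 -0.0002]
[ 0.51275483 -0.18327907  0.38410038] [[0.3, -0.92, -0.24], [-0.96, -0.29, -0.08], [0.0, 0.25, -0.97]] 330.5401401093442
```

View pics/w0.png

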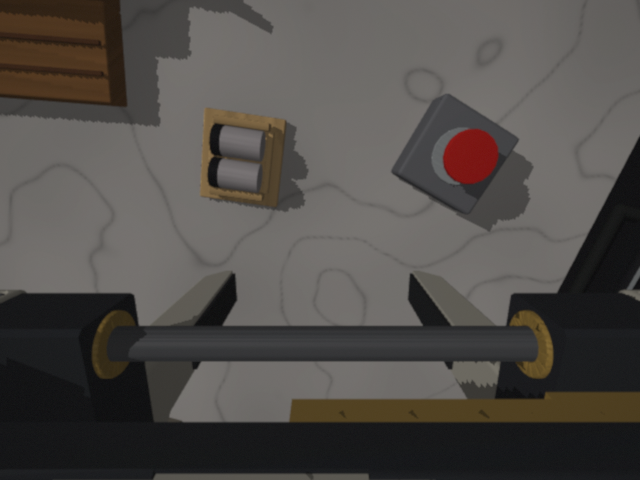

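The wrist view shows the cradle tins at (240,158) and the button at (470,157). I'll measure both here, then move on so the yellow tin is ahead of the hand.

```bash
cat >> h.py <<'E'
def meas(c,near,rad,lo,hi,extra=None):
    P=c["P"]; M=(np.hypot(P[...,0]-near[0],P[...,1]-near[1])<rad)&(P[...,2]>lo)&(P[...,2]<hi)
    if extra is not None: M&=extra
    n,l,s,_=cv2.connectedComponentsWithStats(M.astype(np.uint8)); k=1+s[1:,4].argmax()
    q=P[l==k]; r=cv2.minAreaRect(q[:,:2].astype(np.float32)); print(len(q),np.round(r[0],4),np.round(r[1],4),round(r[2],1),"zmax",np.percentile(q[:,2],98).round(4)); return q
def red(c):
    h=cv2.cvtColor(c["pixels"],cv2.COLOR_BGR2HSV); return (h[...,1]>150)&((h[...,0]<8)|(h[...,0]>172))&(h[...,2]>70)
E
python3 - <<'E'
from h import *
c=cam("wrist")
print("tins");meas(c,(.482,-.099),.07,.030,.06)
print("cradle");meas(c,(.482,-.099),.08,.006,.06)
print("rails");meas(c,(.482,-.099),.08,.013,.06)
print("red");q=meas(c,(.55,-.314),.06,.06,.09,red(c));print(cv2.minEnclosingCircle(q[:,:2].astype(np.float32)))
print("surf",np.nanmedian(c["P"][180:250,300:400,2]))
# ray intersections for red at z=.072
M=red(c).astype(np.uint8); n,l,s,ce=cv2.connectedComponentsWithStats(M); k=1+s[1:,4].argmax(); u,v=ce[k]
r=c["R"]@[(u-c["cx"])/c["fx"],(v-c["cy"])/c["fy"],1]; t=(.072-c["xyz"][2])/r[2]; print("ray",np.array(c["xyz"])+t*r)
go(.40,.18,.30,17.2)
E
```

```text
tins
1544 [ 0.496  -0.0977] [0.0301 0.0514] 9.0 zmax 0.0422
cradle
7104 [ 0.4797 -0.1011] [0.0961 0.0881] 9.1 zmax 0.0419
rails
4616 [ 0.4797 -0.1009] [0.082  0.0677] 9.0 zmax 0.042
red
2322 [ 0.5499 -0.3152] [0.0474 0.0489] 17.4 zmax 0.0735
((0.5495938658714294, -0.31534191966056824), 0.024707529693841934)
surf 3.102065306903601e-05
ray [ 0.54996855 -0.31439307  0.072     ]
t 1.4 tcp [ 0.4468 -0.2047  0.3025] F [ 0.1 -0.1 -0.1] w 0.999 go [ 0.1364 -0.7629  0.005 ] [-0.      0.0004 -0.0015]
```

>>> play_rows:
  rows: "0.136 -0.763 0 0 0 0 1;0.136 -0.763 0 0 0 0 1;0.136 -0.763 0 0 0 0 1;0.136 -0.763 0 0 0 0 1;0.136 -0.763 0 0 0 0 1;0.136 -0.763 0 0 0 0 1;0.136 -0.763 0 0 0 0 1;0.136 -0.763 0 0 0 0 1;0.136 -0.763 0 0 0 0 1;0.136 -0.763 0 0 0 0 1"

```text
time: 2.4
tcp_pos: [0.4, 0.1807, 0.3026]
tool_rot: [3.106, 0.47, -0.0]
ft_force: [0.8, -0.8, 0.1]
gripper_width: 1.0
grasp_force: 0.0
```

```bash
python3 - <<'E'
from h import *
c=cam("wrist"); save(c,"w1")
print("ytin");q=meas(c,(.503,.215),.05,.042,.075)
h=cv2.cvtColor(c["pixels"],cv2.COLOR_BGR2HSV)
print("lid");meas(c,(.503,.215),.06,.03,.075,(h[...,1]>120)&(h[...,0]>20)&(h[...,0]<35))
print("step1");meas(c,(.503,.215),.3,.024,.0325); print("step2");meas(c,(.57,.2),.3,.055,.0625)
go(.503,.213,.20,17.2)
E
```

```text
ytin
1874 [0.4953 0.2127] [0.0315 0.0509] 13.4 zmax 0.0623
lid
361 [0.4912 0.2352] [0.0341 0.0129] 12.7 zmax 0.0626
step1
22365 [0.5085 0.1782] [0.0906 0.2798] 13.0 zmax 0.0316
step2
11359 [0.5798 0.195 ] [0.0582 0.2795] 13.2 zmax 0.0614
t 2.45 tcp [0.4002 0.18   0.3027] F [ 0.6  0.1 -0.2] w 0.998 go [ 0.216  -0.0027  0.2052] [ 0.0004  0.0002 -0.0009]
```

View pics/w1.png

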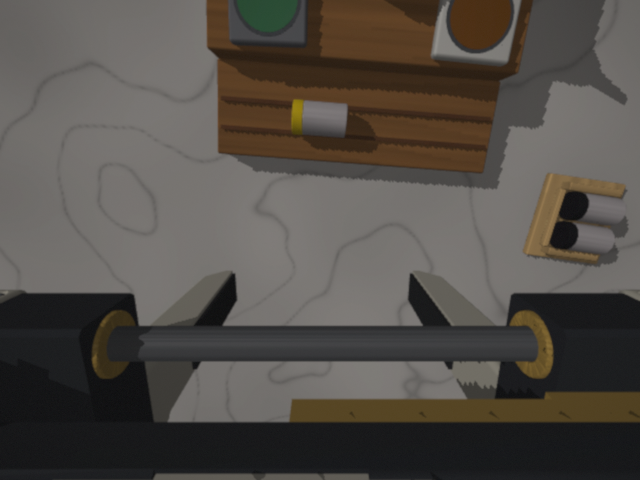

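The yellow tin is at (320,118) in the image, so its centre is at (0.4955, 0.2127) with yaw 13.1°. That agrees with the groove position measured from the riser.

```bash
python3 - <<'E'
from h import *
go(.4955,.2127,.18,13.1)
E
```

```text
t 2.45 tcp [0.4002 0.18   0.3027] F [ 0.6  0.1 -0.2] w 0.998 go [ 0.2015 -0.0065  0.2452] [0.0004 0.0002 0.0446]
```

>>> play_rows:
  rows: "0.1 -0.003 0.06 0 0 0.02 1;0.15 -0.005 0.13 0 0 0.0446 1;0.2 -0.0065 0.2 0 0 0.0446 1;0.2015 -0.0065 0.2452 0 0 0.0446 1;0.2015 -0.0065 0.2452 0 0 0.0446 1;0.2015 -0.0065 0.2452 0 0 0.0446 1;0.2015 -0.0065 0.2452 0 0 0.0446 1"

```text
time: 3.15
tcp_pos: [0.4962, 0.2133, 0.1824]
tool_rot: [-3.121, -0.358, -0.005]
ft_force: [0.7, -0.2, -0.1]
gripper_width: 1.002
grasp_force: 0.0
```

```bash
python3 - <<'E'
from h import *
c=cam("wrist"); save(c,"w2"); meas(c,(.4955,.2127),.05,.042,.07)
go(.4955,.2127,.118,13.1)
E
```

```text
3467 [0.496  0.2132] [0.0302 0.0511] 12.6 zmax 0.0621
t 3.2 tcp [0.4963 0.2136 0.1826] F [ 0.9  0.2 -0.8] w 1.001 go [-0.0025  0.0015  0.1293] [-0.0002 -0.0024  0.0001]
```

View pics/w2.png

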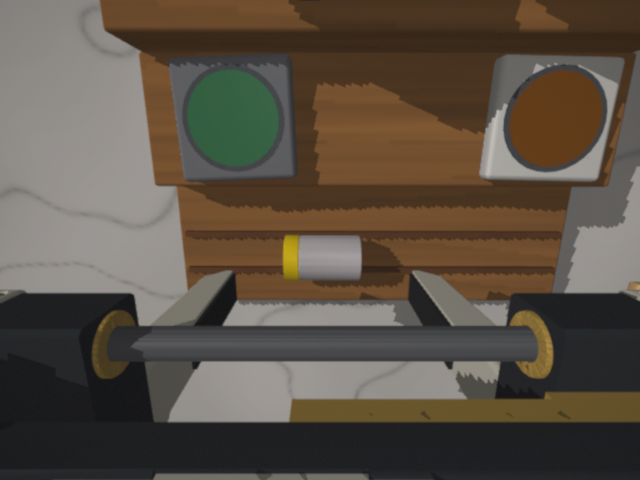

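The tin sits centred between the fingers at (322,257). I'll go down and pinch it.

>>> play_rows:
  rows: "-0.001 0 0.05 0 0 0 1;-0.001 0 0.09 0 0 0 1;-0.001 0 0.115 0 0 0 1;-0.001 0 0.127 0 0 0 1;-0.001 0 0.127 0 0 0 1;-0.001 0 0.127 0 0 0 1"

```text
time: 3.8
tcp_pos: [0.4953, 0.2142, 0.1178]
tool_rot: [-3.121, -0.36, -0.002]
ft_force: [-0.3, -0.5, -0.3]
gripper_width: 1.003
grasp_force: 0.0
```

>>> play_rows:
  rows: "0 0 0 0 0 0 0.6;0 0 0 0 0 0 0.6;0 0 0 0 0 0 0.6;0 0 0 0 0 0 0.6;0 0 0 0 0 0 0.5;0 0 0 0 0 0 0.5;0 0 0 0 0 0 0.4;0 0 0 0 0 0 0.4;0 0 0 0 0 0 0.4"
  squeeze: 12

```text
time: 4.7
tcp_pos: [0.4947, 0.2139, 0.1167]
tool_rot: [3.121, 0.36, -0.0]
ft_force: [0.1, -0.1, 0.8]
gripper_width: 0.559
grasp_force: 12.0
```

Gripped. Now lift and look.

>>> play_rows:
  rows: "0 0 -0.02 0 0 0 0.4;0 0 -0.06 0 0 0 0.4;0 0 -0.13 0 0 0 0.4;0 0 -0.2 0 0 0 0.4;0 0 -0.26 0 0 0 0.4;0 0 -0.26 0 0 0 0.4;0 0 -0.26 0 0 0 0.4"

```text
time: 5.4
tcp_pos: [0.4951, 0.2141, 0.2479]
tool_rot: [-3.12, -0.36, -0.004]
ft_force: [-0.2, -0.3, -1.4]
gripper_width: 0.556
grasp_force: 12.0
```

```bash
python3 - <<'E'
from h import *
c=cam("wrist"); save(c,"w3"); s=robot.state(); t=s["tcp_pos"]
q=meas(c,t[:2],.06,t[2]-.09,t[2]-.04)
print(t, s["grasp_force"],s["gripper_width"],R.from_rotvec(s["tool_rot"]).inv().apply(np.r_[q[:,:2].mean(0),q[:,2].max()]-t))
go(.40,-.02,.25,9.05)
E
```

```text
9366 [0.4977 0.2147] [0.0282 0.0842] 12.6 zmax 0.2046
[0.49440454 0.21386231 0.24639205] 11.999859809875488 0.5588788020965059 [ 6.85406892e-03 -2.48716195e-05  4.00013367e-02]
t 5.45 tcp [0.4944 0.2139 0.2464] F [-1.1 -0.5 -0.9] w 0.559 go [-0.2904  0.4124 -0.0071] [-0.      0.0002  0.0457]
```

View pics/w3.png

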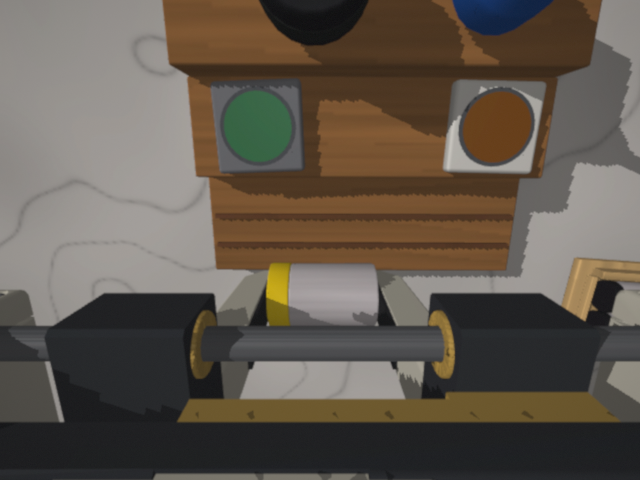

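The tin is held level, at (322,295) in the image. I'll carry it to above the cradle.

```bash
python3 - <<'E'
from h import *
go(.479,-.101,.20,9.05)
E
```

```text
t 5.45 tcp [0.4944 0.2139 0.2464] F [-1.1 -0.5 -0.9] w 0.559 go [-0.1734  0.6062  0.0928] [-0.      0.0002  0.0457]
```

>>> play_rows:
  rows: "-0.02 0.07 0 0 0 0.01 0.4;-0.04 0.15 0 0 0 0.02 0.4;-0.065 0.23 0 0 0 0.03 0.4;-0.09 0.31 0 0 0 0.04 0.4;-0.11 0.39 0 0 0 0.0455 0.4;-0.13 0.46 0.02 0 0 0.0455 0.4;-0.15 0.53 0.05 0 0 0.0455 0.4;-0.165 0.58 0.07 0 0 0.0455 0.4;-0.1735 0.606 0.09 0 0 0.0455 0.4;-0.1735 0.606 0.09 0 0 0.0455 0.4;-0.1735 0.606 0.09 0 0 0.0455 0.4;-0.1735 0.606 0.09 0 0 0.0455 0.4"

```text
time: 6.65
tcp_pos: [0.4795, -0.0997, 0.202]
tool_rot: [-3.131, -0.25, -0.001]
ft_force: [-0.5, 0.6, 0.0]
gripper_width: 0.559
grasp_force: 12.0
```

```bash
python3 - <<'E'
from h import *
for n in("wrist","side","scene"):
    c=cam(n); print(n); meas(c,(.48,-.101),.08,.006,.06); 
    t=robot.state()["tcp_pos"]
    if n=="wrist": save(c,"w4")
    q=meas(c,t[:2],.06,t[2]-.095,t[2]-.045)
for i in range(3): go(.479,-.101,.135,9.05); robot.read_camera("side")
E
```

```text
wrist
8748 [ 0.4908 -0.0989] [0.0736 0.0883] 9.1 zmax 0.0417
9033 [ 0.4821 -0.0991] [0.0279 0.083 ] 8.8 zmax 0.1554
side
1866 [ 0.4793 -0.0986] [0.0962 0.0909] 8.4 zmax 0.0422
135 [ 0.4846 -0.1302] [0.0298 0.0206] 9.8 zmax 0.1526
scene
1246 [ 0.4845 -0.0996] [0.0986 0.0887] 9.0 zmax 0.0419
516 [ 0.4855 -0.0992] [0.0293 0.0845] 6.9 zmax 0.1555
t 6.8 tcp [ 0.4797 -0.1     0.2023] F [-0.4 -0.2 -0.4] w 0.561 go [-0.0018  0.0018  0.1345] [ 0.0002 -0.0006  0.0012]
t 6.85 tcp [ 0.4796 -0.1001  0.2022] F [-0.4 -0.6 -0.9] w 0.563 go [-0.0016  0.0015  0.1345] [ 0.0002 -0.0006  0.0011]
t 6.9 tcp [ 0.4795 -0.1002  0.2021] F [-0.1 -0.2  0.1] w 0.558 go [-0.0013  0.0013  0.1342] [ 0.0002 -0.0004  0.0009]
```

View pics/w4.png

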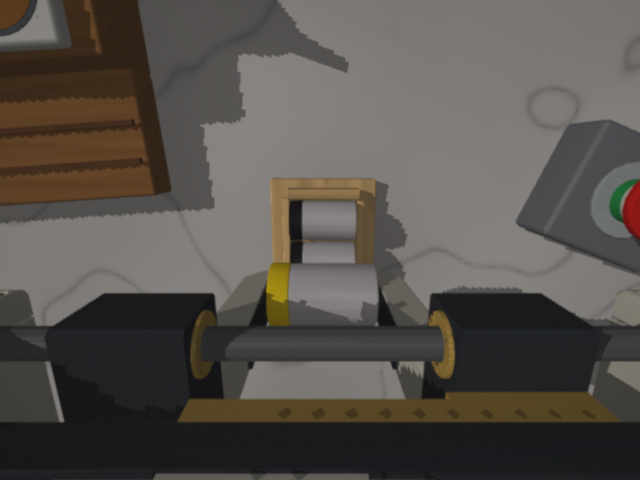

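The cradle at (323,230) is lined up with the held tin, and its re-measured centre matches. Next is a gentle descent.

>>> play_rows:
  rows: "-0.0014 0.001 0.04 0 0 0 0.4;-0.0014 0.001 0.08 0 0 0 0.4;-0.0014 0.001 0.11 0 0 0 0.4;-0.0014 0.001 0.13 0 0 0 0.4;-0.0014 0.001 0.138 0 0 0 0.4;-0.0014 0.001 0.142 0 0 0 0.4;-0.0014 0.001 0.146 0 0 0 0.4;-0.0014 0.001 0.148 0 0 0 0.4;-0.0014 0.001 0.148 0 0 0 0.4;-0.0014 0.001 0.148 0 0 0 0.4"

```text
time: 7.95
tcp_pos: [0.4788, -0.1016, 0.128]
tool_rot: [3.132, 0.248, 0.001]
ft_force: [-0.4, -0.4, -0.3]
gripper_width: 0.564
grasp_force: 12.0
```

>>> play_rows:
  rows: "0 0 0.002 0 0 0 0.4;0 0 0.003 0 0 0 0.4;0 0 0.004 0 0 0 0.4;0 0 0.005 0 0 0 0.4;0 0 0.005 0 0 0 0.4;0 0 0.005 0 0 0 0.4"

```text
time: 8.55
tcp_pos: [0.4786, -0.1015, 0.1251]
tool_rot: [-3.132, -0.248, 0.0]
ft_force: [-0.1, -0.5, -0.3]
gripper_width: 0.558
grasp_force: 12.0
```

```bash
python3 - <<'E'
from h import *
for i in range(5):
    s=robot.state(); print(s["tcp_pos"].round(4),s["ft_force"].round(2),s["torque"].round(3)); robot.read_camera("side")
E
```

```text
[ 0.4786 -0.1015  0.1251] [-0.06 -0.49 -0.26] [ 0.091 -0.006  0.007]
[ 0.4786 -0.1015  0.1251] [ 0.11  0.15 -0.01] [ 0.053 -0.021  0.016]
[ 0.4786 -0.1015  0.1251] [-0.2  -0.2  -1.08] [0.01  0.013 0.008]
[ 0.4786 -0.1015  0.1251] [ 0.77 -0.72 -0.33] [ 0.051  0.001 -0.052]
[ 0.4786 -0.1015  0.1251] [-0.68 -0.63 -0.62] [0.072 0.053 0.001]
```

>>> play_rows:
  rows: "0 0 0.001 0 0 0 0.4;0 0 0.001 0 0 0 0.4;0 0 0.002 0 0 0 0.4;0 0 0.002 0 0 0 0.4;0 0 0.002 0 0 0 0.4"

```text
time: 9.3
tcp_pos: [0.479, -0.1015, 0.1245]
tool_rot: [3.132, 0.248, 0.001]
ft_force: [1.1, 1.5, 3.7]
gripper_width: 0.558
grasp_force: 12.3
```

>>> play_rows:
  rows: "0 0 0.001 0 0 0 0.4;0 0 0.001 0 0 0 0.4;0 0 0.001 0 0 0 0.4"

```text
time: 9.6
tcp_pos: [0.4793, -0.1014, 0.1244]
tool_rot: [3.132, 0.248, 0.003]
ft_force: [1.6, 2.4, 5.7]
gripper_width: 0.558
grasp_force: 12.4
```

The tin is in contact. I'll ease off the push, then open gently.

>>> play_rows:
  rows: "0 0 -0.001 0 0 0 0.4;0 0 -0.001 0 0 0 0.4;0 0 -0.001 0 0 0 0.57;0 0 -0.001 0 0 0 0.58;0 0 -0.001 0 0 0 0.59;0 0 -0.001 0 0 0 0.6;0 0 -0.001 0 0 0 0.62;0 0 -0.001 0 0 0 0.65;0 0 -0.001 0 0 0 0.7;0 0 -0.001 0 0 0 0.75;0 0 -0.001 0 0 0 0.75;0 0 -0.001 0 0 0 0.75"
  squeeze: 3

```text
time: 10.8
tcp_pos: [0.4784, -0.1014, 0.1239]
tool_rot: [-3.132, -0.248, 0.001]
ft_force: [-0.3, 0.1, -0.0]
gripper_width: 0.746
grasp_force: 0.0
```

```bash
python3 - <<'E'
from h import *
c=cam("wrist"); save(c,"w5"); go(.479,-.101,.24,9.05)
E
```

```text
t 10.85 tcp [ 0.4785 -0.1014  0.124 ] F [ 0.4 -0.5 -1.1] w 0.749 go [ 0.0011 -0.0007 -0.232 ] [-0.0001  0.0002  0.0002]
```

View pics/w5.png

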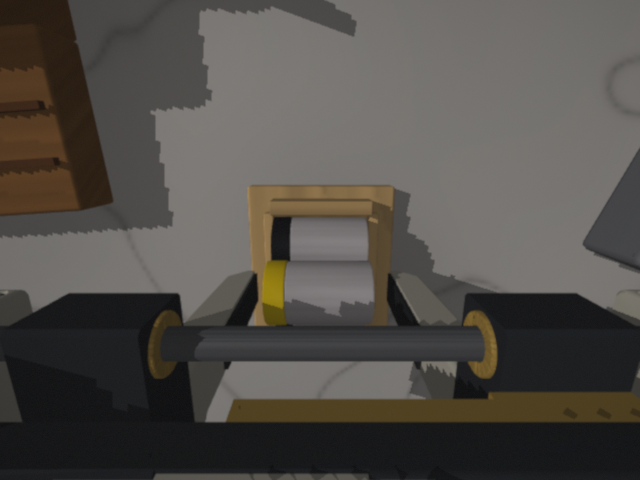

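The yellow tin at (320,292) rests saddled between the open fingers. I'll rise straight up and check.

>>> play_rows:
  rows: "0 0 -0.02 0 0 0 0.75;0 0 -0.05 0 0 0 0.75;0 0 -0.11 0 0 0 0.75;0 0 -0.18 0 0 0 0.75;0 0 -0.24 0 0 0 0.75;0 0 -0.24 0 0 0 0.75;0 0 -0.24 0 0 0 0.75"

```text
time: 11.55
tcp_pos: [0.4791, -0.1016, 0.2455]
tool_rot: [3.131, 0.248, 0.004]
ft_force: [-0.4, 0.2, 0.1]
gripper_width: 0.754
grasp_force: 0.0
```

```bash
python3 - <<'E'
from h import *
d=np.load("side0.npz");P=d["P"]; print("near button tall:"); M=(P[...,2]>.1)&(P[...,2]<.2)&(np.hypot(P[...,0]-.55,P[...,1]+.315)<.3); 
q=P[M]; q=q[q[:,0]>.3]; print(q.min(0),q.max(0), np.hypot(q[:,0]-.55,q[:,1]+.315).min())
for n in ("wrist","side","scene"):
    c=cam(n); print(n); meas(c,(.48,-.101),.06,.047,.08); meas(c,(.48,-.101),.08,.006,.08)
    q=meas(c,(.55,-.315),.06,.06,.09,red(c))if n!="wrist" else 0
go(.5497,-.315,.24,9.05); go(.5497,-.315,.165,9.05)
E
```

```text
near button tall:
[ 0.75072882 -0.2004456   0.1000042 ] [ 0.82679704 -0.10015183  0.16135725] 0.2542105666087466
wrist
2226 [ 0.4803 -0.0995] [0.0302 0.0508] 9.3 zmax 0.0694
8521 [ 0.4801 -0.1007] [0.0954 0.0881] 9.0 zmax 0.0688
side
444 [ 0.4786 -0.0969] [0.0317 0.055 ] 9.0 zmax 0.0697
2029 [ 0.4793 -0.0989] [0.0956 0.0898] 9.1 zmax 0.0687
759 [ 0.5497 -0.3147] [0.0474 0.0476] 86.1 zmax 0.0741
scene
321 [ 0.4847 -0.0996] [0.0324 0.0537] 11.8 zmax 0.0696
1268 [ 0.4844 -0.0993] [0.0963 0.0901] 8.1 zmax 0.0683
268 [ 0.5522 -0.3143] [0.0485 0.0469] 29.7 zmax 0.0741
t 11.7 tcp [ 0.4778 -0.1012  0.2428] F [-0.2  0.1 -0.2] w 0.747 go [0.0746 0.4449 0.0049] [-0.0007  0.0014  0.0002]
t 11.7 tcp [ 0.4778 -0.1012  0.2428] F [-0.2  0.1 -0.2] w 0.747 go [0.0749 0.445  0.1549] [-0.0007  0.0014  0.0002]
```

The tin is saddled, with its top at 69.5 mm, centred and parallel. On to the button with the fingers shut.

>>> play_rows:
  rows: "0.012 0.07 0 0 0 0 0;0.025 0.15 0 0 0 0 0;0.04 0.23 0 0 0 0 0;0.05 0.31 0 0 0 0 0;0.065 0.39 0 0 0 0 0;0.075 0.445 0.03 0 0 0 0;0.075 0.445 0.08 0 0 0 0;0.075 0.445 0.12 0 0 0 0;0.075 0.445 0.145 0 0 0 0;0.075 0.445 0.145 0 0 0 0;0.075 0.445 0.145 0 0 0 0;0.075 0.445 0.145 0 0 0 0"
  squeeze: 10

```text
time: 12.9
tcp_pos: [0.5514, -0.3155, 0.1732]
tool_rot: [3.13, 0.249, 0.003]
ft_force: [-0.3, -0.5, -0.0]
gripper_width: 0.005
grasp_force: 0.0
```

```bash
python3 - <<'E'
from h import *
c=cam("side"); meas(c,(.55,-.315),.06,.05,.09,red(c))
for i in range(3): robot.read_camera("side"); go(.5497,-.315,.156,9.05)
go(.5497,-.315,.147,9.05); print(robot.state()["grasp_force"])
E
```

```text
16 [ 0.5654 -0.2987] [0.0056 0.0064] 85.4 zmax 0.073
t 13.0 tcp [ 0.5514 -0.3156  0.1733] F [-0.1  0.   0.4] w 0.006 go [-0.0033 -0.0017  0.0346] [ 0.0011 -0.0012  0.0004]
t 13.05 tcp [ 0.5513 -0.3155  0.1731] F [ 0.  -0.1  0. ] w 0.008 go [-0.0031 -0.0016  0.0342] [ 0.001  -0.001   0.0004]
t 13.1 tcp [ 0.5512 -0.3155  0.1729] F [-0.1  0.5  0.4] w 0.01 go [-0.0028 -0.0015  0.0337] [ 0.0008 -0.0009  0.0003]
t 13.1 tcp [ 0.5512 -0.3155  0.1729] F [-0.1  0.5  0.4] w 0.01 go [-0.0028 -0.0015  0.0517] [ 0.0008 -0.0009  0.0003]
0.0
```

>>> play_rows:
  rows: "-0.002 0 0.015 0 0 0 0;-0.002 0 0.025 0 0 0 0;-0.002 0 0.03 0 0 0 0;-0.002 0 0.034 0 0 0 0;-0.002 0 0.036 0 0 0 0;-0.002 0 0.038 0 0 0 0;-0.002 0 0.04 0 0 0 0;-0.002 0 0.042 0 0 0 0;-0.002 0 0.042 0 0 0 0;-0.002 0 0.042 0 0 0 0;-0.002 0 0.042 0 0 0 0"

```text
time: 14.2
tcp_pos: [0.5497, -0.3155, 0.1508]
tool_rot: [3.132, 0.248, 0.0]
ft_force: [-3.3, 2.2, 5.0]
gripper_width: 0.001
grasp_force: 2.4
```

```bash
cat > f.py <<'E'
from h import *
F=[]
for i in range(6): robot.read_camera("side"); F.append(robot.state()["ft_force"])
print(np.mean(F,0).round(2)); go(.5497,-.315,.147,9.05)
E
python3 f.py
```

```text
[-2.93  1.37  5.22]
t 14.5 tcp [ 0.5497 -0.3155  0.1507] F [-1.9  0.9  4.6] w 0.006 go [ 0.0001 -0.0009  0.0073] [ 0.     -0.      0.0002]
```

>>> play_rows:
  rows: "0 0 0.002 0 0 0 0;0 0 0.004 0 0 0 0;0 0 0.006 0 0 0 0;0 0 0.0072 0 0 0 0;0 0 0.0072 0 0 0 0;0 0 0.0072 0 0 0 0;0 0 0.0072 0 0 0 0;0 0 0.0072 0 0 0 0"

```text
time: 15.3
tcp_pos: [0.5498, -0.3155, 0.1473]
tool_rot: [3.132, 0.248, 0.0]
ft_force: [-3.6, 1.8, 6.4]
gripper_width: 0.004
grasp_force: 3.2
```

```bash
python3 f.py; python3 - <<'E'
from h import *
ims=[]
for n in("scene","side","wrist"):
    c=cam(n); u0,v0={"scene":(190,110),"side":(245,350),"wrist":(220,180)}[n]; w=(100,90) if n!="wrist" else (200,180)
    ims.append(cv2.resize(c["pixels"][v0:v0+w[1],u0:u0+w[0]],(266,240),interpolation=cv2.INTER_CUBIC))
    q=c["P"][red(c)&(c["P"][...,2]>.03)&(c["P"][...,2]<.09)&(np.hypot(c["P"][...,0]-.55,c["P"][...,1]+.315)<.04)]; print(n,len(q),np.median(q[:,2]) if len(q) else 0)
    h=cv2.cvtColor(c["pixels"],cv2.COLOR_BGR2HSV); g=(h[...,0]>40)&(h[...,0]<85)&(h[...,1]>100)&(np.hypot(c["P"][...,0]-.55,c["P"][...,1]+.315)<.06); print("green",g.sum())
    meas(c,(.48,-.101),.06,.047,.08) if n!="wrist" else 0
cv2.imwrite("pics/p.png",np.hstack(ims))
E
```

```text
[-3.49  1.83  6.53]
t 15.6 tcp [ 0.5498 -0.3155  0.1473] F [-3.4  1.5  6.1] w 0.007 go [ 0.     -0.001   0.0006] [ 0.0001 -0.0001  0.0002]
scene 157 0.06215551860062207
green 15
316 [ 0.4833 -0.0989] [0.0355 0.0527] 9.8 zmax 0.0699
side 81 0.06259735691566459
green 0
19 [ 0.4669 -0.1123] [0.0024 0.0246] 11.3 zmax 0.0617
wrist 2750 0.06267031919617443
green 0
```

View pics/p.png

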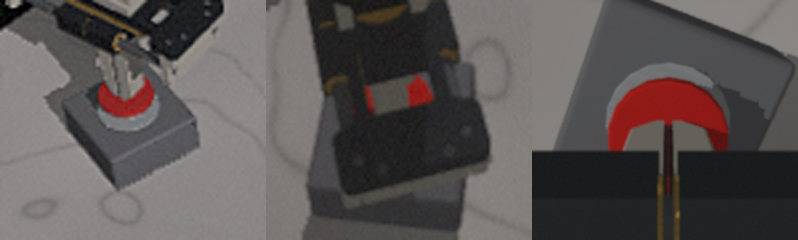

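The crops show the button at half-press: no green visible, 6.5 N, top face about 63 mm high. The tin is still in place, so I'm handing in.

```bash
python3 -c "
from cell import robot
print(robot.hand_in())"
```

```text
the job is handed in; nothing more can be done
None
```

I set the yellow-lidded tin down in the gap on the two black-lidded tins and let go. The red release is held at half-press (about 9 mm, 6.5 N), and I handed the job in after about 16 s; no verdict was returned.

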